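# Slide a slip into the arbor press and hold the lever at the third click

### The job

Slide the dark brown phenolic slip, flat on the bench without lifting it, into the green press until it lies inside the yellow outline under the ram. Then push the press's red-handled lever down past its first two clicks to the third position (red mark) so that the pad presses the slip, and finish while still holding the lever there: it springs back if let go. Leave the beech block and the pencil on the left where they are.

Things in the scene. Friction and masses are not known exactly. Their poses are not given: they have to be found in the camera images.
- slip: loose dark brown phenolic slip, a flat bar 34 x 118 x 8 mm (x, y, z), about 45 g; origin at the centre of its underside, y along its length. It starts to the left of the press, roughly pointing at it
- press: fixed green arbor press. Origin on the bench (z = 0) below the ram axis; x points back to its column, y left, z up. Slide the slip in from the left, toward -y. Head above the ram, in mm: x -25 to 122, y -22 to 22, z 84 to 168; column and base plate behind, from x = 50. Dial of radius 27 on the head's front, x -26 to -44, shaft along x at z = 118
- bed (a point): centre of the yellow outline on the bench, in which the slip must lie lengthwise; axes as press, 36 mm to the left (+y) of the ram axis, z = 0. The outline is 50 (x) by 140 (y) mm inside and flat: nothing to climb. The slip's inner end lies under the pad; its outer end sticks out left of the head: hold or push it there, a gripper does not fit under the head
- lever (a joint): lever angle in rad: 0 up (rest), clicks at 0.30, 0.60 and 0.90 (third position, red mark), end stop at 0.97. Grows as the red handle right of the press is pushed down. Springs back to 0 from everywhere. It takes 3 to 8 N on the handle, rising between clicks and easing toward each; about 7 N holds it at 0.90, more beyond. The pad meets the slip at about 0.68
- handle (a point): centre of the red bar handle, 18 mm diameter, 64 mm long, along the press's x, 31 mm in front of (-x) the ram axis, to the right (-y). It circles at 115 mm round the press's x direction through the point 118 mm above the press's origin: 0.45 rad above level at lever 0, 0.45 rad below level at 0.90 (168 to 68 mm above the bench). Push it from above with shut fingertips or pinch it
- offcut_c: loose light beech block 38 x 70 x 16 mm, farther back on the left; a bystander, leave it
- carpenter_pencil: loose red flat carpenter's pencil 14 x 178 x 8 mm, on the left edge of the bench beyond the T-track; a bystander, leave it
- pad: the ram's sprung rubber pad, diameter 24 mm, 7 mm thick; origin at the centre of its underside, 23 mm above the bench with the lever up; it goes down 22 mm per rad of lever and presses the slip with about 4 N at the third position

How it is judged (in metres and radians):
On the way, in this order (a step that is already met when the one before it is completed fails the run):
1. the slip lies still inside the yellow outline under the ram, the lever still up (x of slip in the frame of bed between -0.011 and 0.011 m and y of slip in the frame of bed between -0.014 and 0.014 m and angle between the y axis of slip and the y axis of bed, either way round below 0.2 rad and height (world z) of slip below 0.004 m and linear speed of slip below 0.02 m/s and value of joint lever below 0.15 rad), for 0.2 s.
2. the lever has been pushed past its first two clicks (value of joint lever above 0.66 rad).
At the end, for the whole second after the job is handed in: the robot itself holds the lever at its third position (above 0.82 rad, pushing with over 2 N) through the last second, the pad presses the slip with over 1 N, and the slip lies flat and untouched by the robot in the outline: centre within 11 mm across and 14 mm along, direction within 0.2 rad (value of joint lever above 0.82 rad and contact force between any of the fingers, the arm and lever above 2 N and contact force between pad and slip above 1 N and contact force between each of the fingers, the arm and slip below 0.3 N and x of slip in the frame of bed between -0.011 and 0.011 m and y of slip in the frame of bed between -0.014 and 0.014 m and angle between the y axis of slip and the y axis of bed, either way round below 0.2 rad and height (world z) of slip below 0.004 m); the arm keeps its last pose, push and grip.
It fails at once if the slip is lifted off or tipped instead of slid (more than 15 mm up or 0.25 rad) (height (world z) of slip above 0.015 m or angle between slip's own z axis and vertical above 0.25 rad).
It fails at once if the beech block or the pencil is moved more than 20 mm (distance of any of offcut_c, carpenter_pencil from where it was at the start of the episode above 0.02 m).
It also fails if it takes over 48 s, if anything falls off the work surface, if the arm or the gripper's body presses on something with over 40 N, if the wrist force passes 120 N, or if a joint passes its speed limit or range.

### The arm

A 6-joint arm with a two-finger parallel gripper is mounted at the origin on a cart in front of the work surface, level with it; the furniture and walls round the work are solid. World frame = base frame: x ahead of the robot, y to its left, z up, the work surface at z = 0. Lengths are in mm, angles in rad, forces in N, time in s.
With the tool pointing down it reaches from about 275 to 875 mm from the base axis. Payload 12.5 kg.
Tool frame: the origin (TCP) lies at the very end of the fingers, on their centre line; the grasp point (between the pads) lies 19 mm behind it; z points along the fingers, y is the line along which they close (so a half turn about z gives the same grasp; the last joint's range is limited). The gripper opens to 85 mm and grips with 20 to 120 N. Pads are 22 mm wide; open, the fingers measure 114 mm over their backs; the gripper's body (76 mm by 85 mm) begins 54 mm behind the grasp point. The pads swing forward as they close: fully open they stand 13 mm farther back than shut.
Start: joints at [1.127, 0.351, 1.652, -0, 1.139, -0.085], TCP at [193.101, 514.972, 194.59] pointing down, gripper open.
Joint ranges: [-2.75, 2.75], [-0.79, 2.1], [0.01, 2.65], [-1.57, 4.71], [0.07, 3.14], [-2.87, 2.87]. Speed limits (rad/s): [2.22, 2.22, 2.79, 3.14, 3.14, 3.14].

### API

Orientations are given as a unit quaternion [x, y, z, w].
In Python, from station import movep, move_l, set_joints, gripper_to, sleep, inverse_kinematics, read_state, camera, camera_info, MotionError, job_done, look_for, pinpoint gives the robot as it stands. The module is installed in compiled form; this text tells all that it offers. Calls block until the motion is done:
- movep(position, orientation): joint-space move of the TCP to a pose.
- move_l(position, rot=None, max_speed=150, stop_force=None): straight line of the TCP; rot=None keeps the orientation; max_speed is the mean speed in mm/s. With stop_force (N) it stops when the force on the tool has changed by that much, and returns True; else False.
- set_joints(angles): joint-space move.
- gripper_to(opening, strength=None): opening from 0.0 (shut) to 1.0 (fully open); strength is the grip in N (None keeps the last); returns when the fingers have stopped.
- sleep(seconds).
- inverse_kinematics(position, orientation): joint angles nearest the present ones, or None.
- read_state(): the state.
- camera(name): name is "side" or "top"; returns the picture (384x512x3 uint8, red, green, blue); there is no depth.
- camera_info(name): a dict with "mtx" (3x3 intrinsics, pixels), "position" and "attitude" of the camera in the world. Camera axes: x right, y down, z forward; pixel columns grow to the right and rows downward; lengths in mm; the calibration is good to about 2 mm. A picture is of the moment at which its call begins. camera_info takes no time and is no camera call.
A pose or a line that the arm cannot do raises MotionError and nothing moves.
- job_done(): hands the job in; it is judged then, once.
Trained networks look in the newest picture that a camera, given by its name, has taken for a name from the list of things; names that differ only in an ending like _2 or _b are one class to them, and where a whole thing is asked for, a point or a joint stands for the part that bears it (a point fixed in the world has none). Each returns a list of dicts, best first, with "confidence" (0 to 1); they miss things now and then, are a little off and sometimes report something else, mostly with a low value. They report only what shows in the picture. A call takes as long as a camera call.
- look_for(camera, name): "extent" ([left, top, right, bottom] in pixels, round what is visible of it).
- pinpoint(camera, name): "position" ([column, row] in pixels: a listed point, or the origin of a listed thing).
The state is a dict: "clock": time; "qpos": joint angles; "qd": joint speeds; "joint_torque": joint torques, N m; "eef_pos": TCP position; "tool_rot": TCP orientation; "force": force on the tool from outside, world axes, zero at the start; "moment": the same for the moment, N m; "width": opening from 0.0 (shut) to 1.0 (fully open); "grip_force": force on a finger pad.
Only numpy, scipy, OpenCV 4.12 (cv2) and the standard library are available. Lean on these libraries where they do the work, as an engineer would, in place of code of your own. Each camera call takes 0.05 s, during which the arm holds its last target. There are 200 camera calls.

## Working session

There is one attempt and no reset: what is moved stays moved. The work goes in short steps, each a Python script; the robot and the scene stay as the last script left them, time stands still between calls to the robot, and variables do not carry over. Pictures are saved under pics/ and viewed, at most 10 in all, crops included, and the job is handed in when it is done.

```bash
mkdir -p pics
cat > h.py <<'E'
import numpy as np, cv2
from station import *
from scipy.spatial.transform import Rotation as R
def cam(n):
    i=camera_info(n); K=np.array(i["mtx"]); p=np.array(i["position"]); a=np.array(i["attitude"])
    M=a if a.shape==(3,3) else R.from_quat(a).as_matrix()
    return K,p,M
def ray(n,px):
    K,p,M=cam(n); d=M@np.linalg.inv(K)@np.array([px[0],px[1],1.]); return p,d/np.linalg.norm(d)
def onz(n,px,z):
    p,d=ray(n,px); return p+d*(z-p[2])/d[2]
def tri(a,b):
    A=np.zeros((3,3));c=np.zeros(3)
    for n,px in (("top",a),("side",b)):
        p,d=ray(n,px);P=np.eye(3)-np.outer(d,d);A+=P;c+=P@p
    return np.linalg.solve(A,c)
def proj(n,X):
    K,p,M=cam(n); c=K@(M.T@(np.array(X,float)-p)); return c[:2]/c[2]
def save(n,f):
    im=camera(n); cv2.imwrite("pics/"+f,cv2.cvtColor(im,cv2.COLOR_RGB2BGR)); return im
E
python3 - <<'E'
from h import *
np.set_printoptions(precision=1,suppress=True)
ims=[save("top","a.png"),save("side","b.png")]
cv2.imwrite("pics/a.png",cv2.cvtColor(ims[0],cv2.COLOR_RGB2BGR))
print(camera_info("top"),camera_info("side"))
for k in ["slip","press","bed","handle","pad","offcut_c","carpenter_pencil"]:
    r={}
    for n in("top","side"):
        l=pinpoint(n,k); print(k,n,[(np.round(x["position"],1),round(x["confidence"],2)) for x in l[:2]])
        if l:r[n]=l[0]["position"]; print("   z0",onz(n,r[n],0))
        e=look_for(n,k); print("   ext",[(np.round(x["extent"]),round(x["confidence"],2)) for x in e[:2]])
    if len(r)==2: print("   TRI",tri(r["top"],r["side"]))
print(read_state()["clock"],read_state()["tool_rot"])
E
```

```text
{'mtx': array([[479.9,   0. , 263.1],
       [  0. , 479.9, 193.8],
       [  0. ,   0. ,   1. ]]), 'position': array([ 414.5,  102. , 1362.6]), 'attitude': array([ 0.7, -0.7,  0. , -0. ])} {'mtx': array([[360.3,   0. , 261.7],
       [  0. , 360.3, 188.3],
       [  0. ,   0. ,   1. ]]), 'position': array([450.9, 884.8, 479.4]), 'attitude': array([-0.1,  0.8, -0.5,  0. ])}
slip top [(array([238.8, 224.9]), 0.58)]
   z0 [451.3 169.2   0. ]
   ext [(array([219., 215., 254., 235.]), 0.96)]
slip side [(array([305.5, 247.8]), 0.92)]
   z0 [442.8 175.3  -0. ]
   ext [(array([290., 230., 318., 266.]), 0.59)]
   TRI [447.  169.5  -3.7]
press top [(array([304.9, 224. ]), 0.79)]
   z0 [456.7 -18.1   0. ]
   ext [(array([260., 174., 358., 244.]), 0.91)]
press side [(array([297.8, 207.4]), 0.81)]
   z0 [470.  -22.7   0. ]
   ext [(array([248., 136., 326., 231.]), 0.58)]
   TRI [463.3 -17.9   2.3]
bed top [(array([285.7, 226.2]), 0.95)]
   z0 [449.7  36.2   0. ]
   ext [(array([263., 172., 355., 253.]), 0.68), (array([209., 138., 237., 158.]), 0.49)]
bed side [(array([303. , 220.2]), 0.86)]
   z
[... 416 characters left out ...]
ext [(array([264., 171., 356., 246.]), 0.62)]
pad side [(array([302.9, 204.8]), 0.39)]
   z0 [456.2 -40.8   0. ]
   ext []
offcut_c top [(array([222.1, 146.6]), 0.93)]
   z0 [675.4 221.7   0. ]
   ext [(array([206., 137., 239., 156.]), 0.83)]
offcut_c side [(array([205.8, 251.8]), 0.82)]
   z0 [667.6 224.9   0. ]
   ext [(array([191., 237., 220., 263.]), 0.67)]
   TRI [672.3 221.3  -2.4]
carpenter_pencil top [(array([177.6, 182.6]), 0.58)]
   z0 [569.2 346.4   0. ]
   ext [(array([176., 153., 182., 214.]), 0.65)]
carpenter_pencil side [(array([238.6, 290.9]), 0.57)]
   z0 [568.1 342.7  -0. ]
   ext [(array([194., 286., 283., 296.]), 0.91)]
   TRI [568.2 345.8   2.8]
1.5 [ 0.2  1.  -0.  -0. ]
```

View pics/a.png

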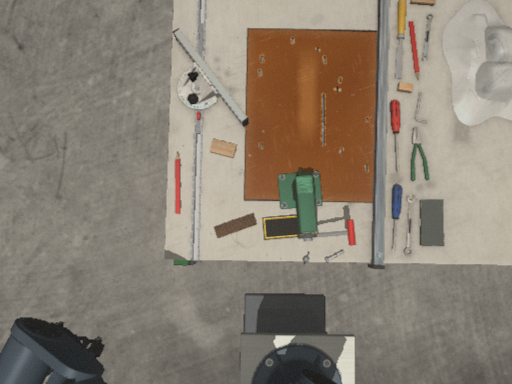

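View pics/b.png

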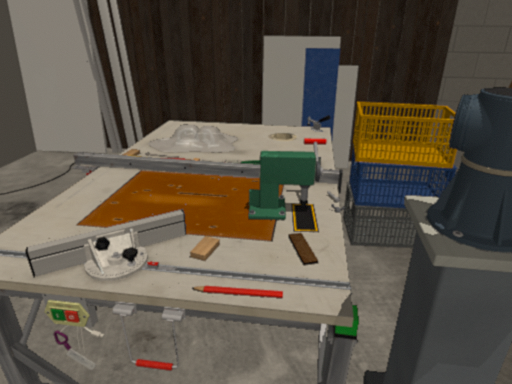

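The top view shows the slip at about (236,225), tilted, and the yellow outline from (263,216) to (300,238). The press head is near (306,205) and the red handle near (351,232). The side view agrees: slip (304,248), outline (305,217). Next I'll segment these for accurate poses.

Run:
```python
from h import *
np.set_printoptions(precision=1,suppress=True)
t=cv2.imread("pics/a.png"); s=cv2.imread("pics/b.png")
def seg(im,roi,lo,hi):
    x0,y0,x1,y1=roi; h=cv2.cvtColor(im,cv2.COLOR_BGR2HSV); m=np.zeros(h.shape[:2],np.uint8)
    m[y0:y1,x0:x1]=cv2.inRange(h,lo,hi)[y0:y1,x0:x1]
    return m
def rect(n,m,z):
    ys,xs=np.nonzero(m); P=np.array([onz(n,(x,y),z)[:2] for x,y in zip(xs,ys)],np.float32)
    return cv2.minAreaRect(P),P.mean(0),len(xs), cv2.boxPoints(cv2.minAreaRect(P))
for n,im,r1,r2,r3 in(("top",t,(208,208,260,244),(256,205,302,245),(340,200,362,250)),("side",s,(282,226,325,270),(285,195,322,236),(300,134,330,148))):
    print(n)
    m=seg(im,r1,(0,25,0),(25,255,140)); print("slip",rect(n,m,8 if n=="top" else 6))
    m=seg(im,r2,(18,110,90),(35,255,255)); print("bed",rect(n,m,0))
    m=seg(im,r3,(0,150,80),(8,255,255)); ys,xs=np.nonzero(m); print("handle px",cv2.minAreaRect(np.c_[xs,ys].astype(np.float32)),xs.mean(),ys.mean())
a=cv2.resize(t[160:260,200:367],None,fx=4.7,fy=4.7,interpolation=cv2.INTER_CUBIC)
b=cv2.resize(s[130:275,230:345],None,fx=4,fy=4,interpolation=cv2.INTER_CUBIC)
cv2.imwrite("pics/a2.png",a);cv2.imwrite("pics/b2.png",b)
```

```text
top
slip (((450.5583801269531, 179.30076599121094), (35.323646545410156, 117.77658081054688), 20.352737426757812), array([450.5, 179.8], dtype=float32), 515, array([[413.5, 228.4],
       [454.5, 117.9],
       [487.6, 130.2],
       [446.6, 240.7]], dtype=float32))
bed (((447.8500061035156, 51.95451736450195), (60.339969635009766, 95.03022766113281), 5.6479010581970215), array([447.7,  60.2], dtype=float32), 199, array([[413.2,  96.3],
       [422.5,   1.7],
       [482.5,   7.6],
       [473.2, 102.2]], dtype=float32))
handle px ((350.7030029296875, 232.0297088623047), (24.477916717529297, 5.572208404541016), 84.2894058227539) 350.72340425531917 232.07801418439718
side
slip (((450.6863708496094, 165.866943359375), (167.44424438476562, 72.7055435180664), 89.81971740722656), array([449.1, 174. ], dtype=float32), 670, array([[414.1,  82.3],
       [486.8,  82. ],
       [487.3, 249.5],
       [414.6, 249.7]], dtype=float32))
bed (((451.3818359375, 26.397750854492188), (60.405494689941406, 147.6921844482422), 5.498570442199707), array([445.9,  47.9], dtype=float32), 170, array([[414.2,  97. ],
       [428.4, -50. ],
       [488.5, -44.2],
       [474.4, 102.8]], dtype=float32))
handle px ((314.5, 140.5), (5.0, 21.0), 90.0) 314.58415841584156 140.8118811881188
```

View pics/a2.png

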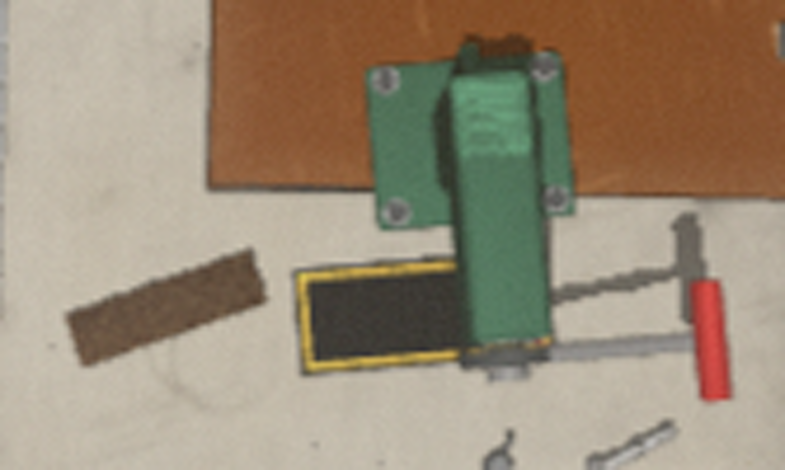

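View pics/b2.png

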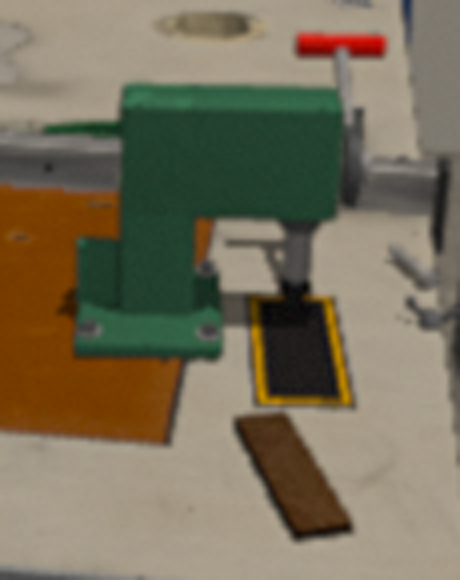

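The zoomed crops show the outline's left edge at y≈100 mm and its yaw at about 0.098 rad. The slip's yaw is about 0.355 rad, with its centre near (450.6,179.3). The networks' slip and bed points are about 10 mm off in y, so I'll use the segmentation. I'll check the pose against the handle first, then grasp and slide.

```bash
cat >> h.py <<'E'
PSI=0.098
def rot(psi,flip=False):   # tool z down, tool y along direction psi
    y=np.array([np.cos(psi),np.sin(psi),0])*(-1 if flip else 1); z=np.array([0,0,-1.]); x=np.cross(y,z)
    return R.from_matrix(np.c_[x,y,z]).as_quat()
BED=np.array([450.7,26.,0]); RP=R.from_euler('z',PSI)
def bed(x,y,z): return BED+RP.apply([x,y,z])
def press(x,y,z): return bed(x,y-36,z)
E
python3 - <<'E'
from h import *
np.set_printoptions(precision=2,suppress=True)
print("tri handle",tri((350.7,232.05),(314.6,140.8)),"pred",press(-31,-103.6,168),[proj(n,press(-31,-103.6,168)) for n in("top","side")])
c=np.array([450.6,179.3,0]); Rs=R.from_euler('z',0.355)
for n in ("top","side"): print(n,"slip corners",[proj(n,c+Rs.apply([a,b,8])) for a,b in((-17,-59),(17,-59),(17,59),(-17,59))],
  "bed corners",[proj(n,bed(a,b,0)) for a,b in((-30,-75),(30,-75),(30,75),(-30,75))],"head",[proj(n,press(-25,a,168)) for a in(-22,22)])
g=c+Rs.apply([0,40,0])
for f in(0,1):
    for P,a in((g+[0,0,60],.355),(bed(0,40,2),PSI),(press(-31,-103,220),PSI)): print(f,inverse_kinematics(list(P),list(rot(a,f))))
E
```

```text
tri handle [ 434.08 -117.12  168.38] pred [ 433.51 -115.96  168.  ] [array([350.21, 231.97]), array([315.06, 141.08])]
top slip corners [array([256.82, 223.73]), array([252.82, 212.36]), array([213.29, 226.3 ]), array([217.21, 237.73])] bed corners [array([316.64, 234.29]), array([314.68, 213.17]), array([262.06, 217.52]), array([263.81, 238.68])] head [array([317.26, 232.27]), array([299.61, 233.74])]
side slip corners [array([301.28, 231.53]), array([288.02, 233.04]), array([303.35, 261.7 ]), array([318.24, 259.74])] bed corners [array([312.77, 203.77]), array([291.96, 203.26]), array([294.14, 230.66]), array([318.07, 231.3 ])] head [array([315.69, 150.38]), array([317.36, 156.04])]
0 [ 0.37  0.43  1.92 -0.    0.78  0.01]
0 [ 0.04  0.5   2.04 -0.    0.61 -0.05]
0 [-0.36  0.13  1.87 -0.    1.14 -0.46]
1 None
1 None
1 [-0.36  0.13  1.87 -0.    1.14  2.68]
```

The model agrees with the images to about 1 mm. Grasping the slip now.

Run:
```python
from h import *
np.set_printoptions(precision=2,suppress=True)
g=np.array([450.6,179.3,0])+R.from_euler('z',0.355).apply([0,40,0])
gripper_to(0.65,20)
movep(list(g+[0,0,60]),list(rot(.355)))
move_l(list(g+[0,0,14]))
print("touch",move_l(list(g+[0,0,-8]),max_speed=15,stop_force=3),read_state()["eef_pos"],read_state()["force"])
z=read_state()["eef_pos"][2]+2
move_l(list(g+[0,0,z]),max_speed=30)
gripper_to(0,25)
s=read_state();print(s["width"],s["grip_force"],s["eef_pos"],s["force"],s["clock"])
im=save("side","c.png")
cv2.imwrite("pics/c2.png",cv2.resize(cv2.cvtColor(im,cv2.COLOR_RGB2BGR)[130:280,230:380],None,fx=4,fy=4))
```

```text
touch False [436.75 216.85  -7.92] [ 0.34 -0.22 -0.33]
0.0006591205397223769 0.0 [436.69 216.81  -5.93] [-0.29 -0.21  0.21] 6.3083
```

View pics/c2.png

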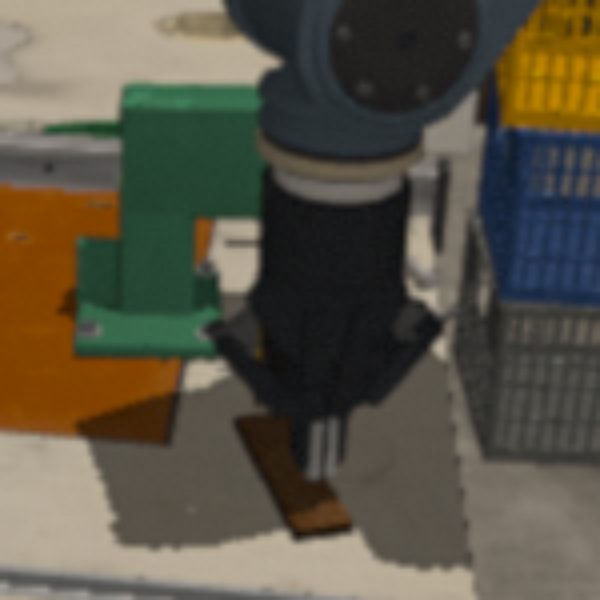

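The fingers shut above the slip: the tips are at image (310,248), some 10–15 mm over it. The tips therefore stand higher than the reported TCP. The slip hasn't moved. I'll reopen and go down until there is real contact.

Run:
```python
from h import *
np.set_printoptions(precision=2,suppress=True)
g=np.array([450.6,179.3,0])+R.from_euler('z',0.355).apply([0,40,0])
print("TCP px",proj("side",read_state()["eef_pos"]))
gripper_to(0.65,20)
print("touch",move_l(list(g+[0,0,-32]),max_speed=12,stop_force=3),read_state()["eef_pos"],read_state()["force"],read_state()["clock"])
```

```text
TCP px [307.55 260.8 ]
touch False [436.72 216.81 -31.96] [0.08 0.71 0.26] 9.25
```

Run:
```python
from h import *
np.set_printoptions(precision=3,suppress=True)
im=save("side","d.png");t=save("top","d2.png");s=read_state();print(s)
a=cv2.resize(cv2.cvtColor(im,cv2.COLOR_RGB2BGR)[150:290,260:360],None,fx=4,fy=4)
b=cv2.resize(cv2.cvtColor(t,cv2.COLOR_RGB2BGR)[180:320,195:290],None,fx=4,fy=4)
cv2.imwrite("pics/d3.png",np.hstack([a,b]))
```

```text
{'clock': 9.35, 'qpos': array([0.365, 0.61 , 1.951, 0.   , 0.58 , 0.01 ]), 'qd': array([-0.   , -0.   , -0.001,  0.002, -0.   ,  0.001]), 'joint_torque': array([ -0.002, -51.542, -15.787,  -0.   ,   0.001,   0.   ]), 'eef_pos': array([436.711, 216.826, -31.974]), 'tool_rot': array([0.571, 0.821, 0.   , 0.   ]), 'force': array([ 0.075, -0.334, -0.36 ]), 'moment': array([-0.006,  0.044, -0.015]), 'grip_force': 0.0, 'width': 0.6487203513638589}
```

View pics/d3.png

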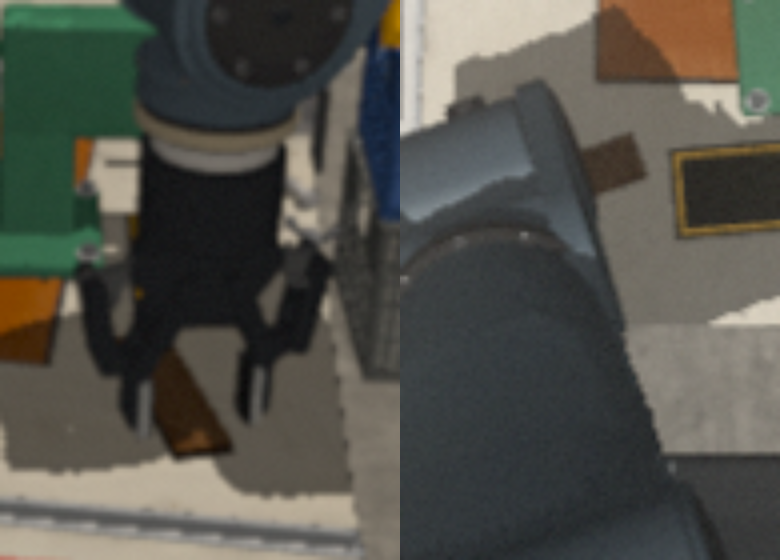

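The side view shows the open fingertips at about (295.5,258.7) and (323.7,256.0), either side of the slip but still above the bench. I'll work out their true height.

Run:
```python
from h import *
np.set_printoptions(precision=1,suppress=True)
e=np.array(read_state()["eef_pos"])
for z in(0,5,10,15,20,25):
    P=[e[0],e[1],z]; print(z,[proj("side",np.array(P)+R.from_euler('z',.355).apply([k*27.5,o,0])) for k in(1,-1) for o in (0,11)])
# ray-plane: intersect tip rays with vertical plane through finger line & outer pad edge
print("touch",move_l([e[0],e[1],-50],max_speed=15,stop_force=4),read_state()["eef_pos"],read_state()["force"],read_state()["clock"])
```

```text
0 [array([295.9, 260.2]), array([297.4, 263.1]), array([319.4, 257.1]), array([321.2, 260. ])]
5 [array([296. , 258.3]), array([297.5, 261.3]), array([319.6, 255.2]), array([321.4, 258.1])]
10 [array([296.1, 256.4]), array([297.6, 259.4]), array([319.7, 253.4]), array([321.5, 256.3])]
15 [array([296.2, 254.5]), array([297.7, 257.5]), array([319.9, 251.5]), array([321.7, 254.4])]
20 [array([296.3, 252.6]), array([297.8, 255.5]), array([320.1, 249.6]), array([321.9, 252.5])]
25 [array([296.4, 250.7]), array([297.9, 253.6]), array([320.2, 247.8]), array([322.1, 250.6])]
touch True [436.7 216.8 -40.8] [-0.5 -0.9  8.8] 10.0417
```

Contact at reported z = −40.8, so the tool is effectively about 33 mm shorter than stated. I'll raise 4 mm and grip.

Run:
```python
from h import *
np.set_printoptions(precision=2,suppress=True)
e=np.array(read_state()["eef_pos"])
move_l([e[0],e[1],e[2]+4],max_speed=30)
gripper_to(0,25)
s=read_state();print(s["width"],s["grip_force"],s["eef_pos"],s["force"],s["moment"],s["clock"])
im=save("side","e.png")
cv2.imwrite("pics/e2.png",cv2.resize(cv2.cvtColor(im,cv2.COLOR_RGB2BGR)[150:290,250:370],None,fx=4,fy=4))
```

```text
0.38953980885796546 25.071490108966827 [436.68 216.8  -36.77] [-0.57 -0.44  2.19] [-0.07  0.13  0.06] 10.65
```

View pics/e2.png

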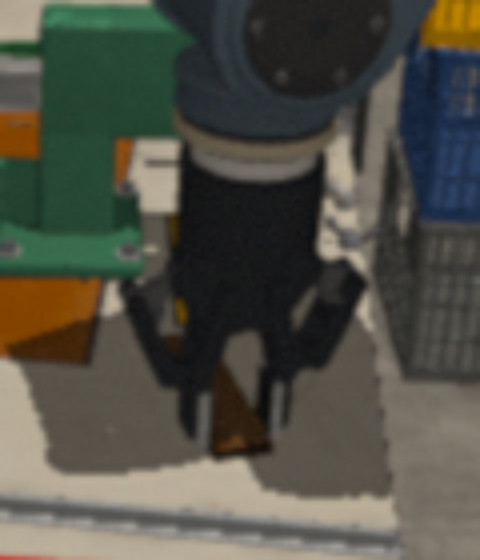

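The slip is pinched near its outer end (width 0.39, about 33 mm; tips at (300,260) and (318,258)). Now I'll align it and slide it in.

Run:
```python
from h import *
np.set_printoptions(precision=2,suppress=True)
z=read_state()["eef_pos"][2]
print(move_l(list(bed(0,140,z)+RP.apply([0,30,0])),list(rot(PSI)),max_speed=60,stop_force=20))
print(read_state()["force"])
print(move_l(list(bed(0,40,z)),list(rot(PSI)),max_speed=70,stop_force=15))
s=read_state();print(s["eef_pos"],bed(0,40,z),s["force"],s["moment"],s["width"],s["clock"])
im=save("side","f.png");t=save("top","f2.png")
a=cv2.resize(cv2.cvtColor(im,cv2.COLOR_RGB2BGR)[130:270,250:345],None,fx=4,fy=4)
b=cv2.resize(cv2.cvtColor(t,cv2.COLOR_RGB2BGR)[160:300,230:330],None,fx=4,fy=4)
cv2.imwrite("pics/f3.png",np.hstack([a,b]))
```

```text
False
[ 0.06 -1.44  2.42]
False
[446.8   65.84 -36.78] [446.79  65.81 -36.79] [ 0.07 -2.23  3.18] [-0.29  0.09 -0.02] 0.38736177851335696 13.225
```

View pics/f3.png

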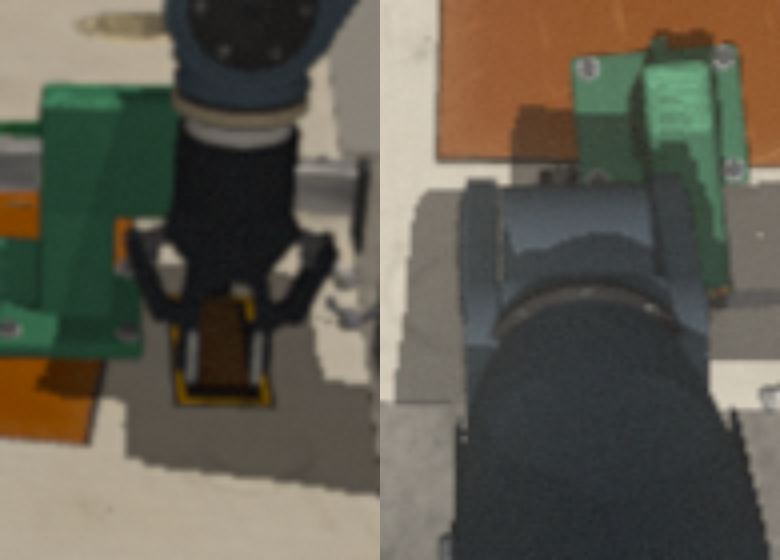

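The slip sits inside the outline, pinched at its outer end, with its end near (305,228) in the side view. I'll release, raise, and check it numerically.

Run:
```python
from h import *
np.set_printoptions(precision=2,suppress=True)
z=read_state()["eef_pos"][2]
gripper_to(0.56)
move_l(list(bed(0,42,z+60)),max_speed=100)
move_l(list(bed(0,60,200)),max_speed=250)
movep(list(press(-31,-104,240)),list(rot(PSI)))
gripper_to(0)
s=read_state();print(s["clock"],s["force"],s["eef_pos"])
im=save("side","g.png");t=save("top","g2.png")
h=cv2.cvtColor(t,cv2.COLOR_RGB2BGR)
for n in("top","side"):
    print(n,"ideal slip outer end",[proj(n,bed(a,59,8)) for a in(17,-17)],"outline",[proj(n,bed(a,75,0)) for a in(30,-30)],"handle",proj(n,press(-31,-103.6,168)))
    print([(x["extent"],x["confidence"]) for x in look_for(n,"slip")[:1]])
a=cv2.resize(cv2.cvtColor(im,cv2.COLOR_RGB2BGR)[130:250,260:350],None,fx=4,fy=4)
b=cv2.resize(h[170:290,250:360],None,fx=4,fy=4)
cv2.imwrite("pics/g3.png",np.hstack([a,b]))
```

```text
16.5833 [ 0.4  -0.44  0.1 ] [ 433.6  -116.17  239.98]
top ideal slip outer end [array([268.1 , 221.53]), array([269.11, 233.59])] outline [array([262.06, 217.52]), array([263.81, 238.68])] handle [350.21 231.97]
[([272.7, 219.4, 297.8, 233.9], 0.86)]
side ideal slip outer end [array([299.13, 224.78]), array([312.53, 225.14])] outline [array([294.14, 230.66]), array([318.07, 231.3 ])] handle [315.06 141.08]
[([297.8, 203.8, 308.5, 228.8], 0.6)]
```

View pics/g3.png

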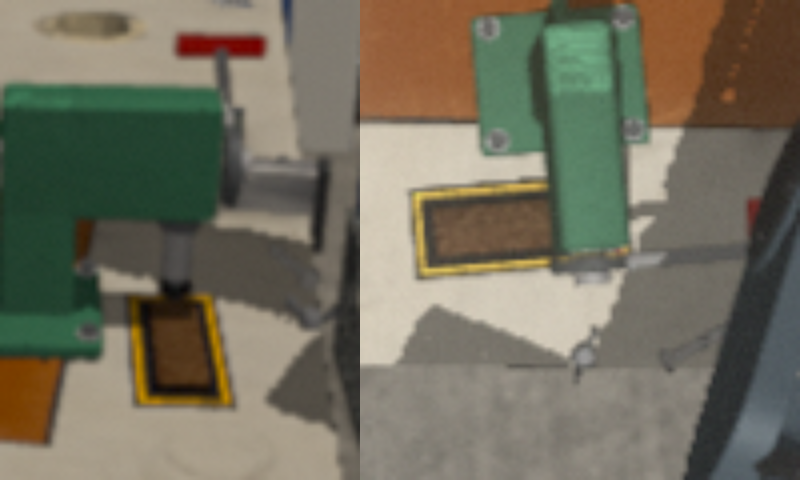

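The slip lies centred and straight in the outline, its outer end at top-view column 268 against an ideal 268.1, and the lever is still up. Now the lever: touch it, then follow its arc.

Run:
```python
from h import *
np.set_printoptions(precision=2,suppress=True)
move_l(list(press(-31,-103.6,165)))
print(move_l(list(press(-31,-103.6,120)),max_speed=15,stop_force=2))
s=read_state();z0=s["eef_pos"][2];print(z0,s["force"],s["clock"])
z0+=0.5; open("z0","w").write(str(z0))
for q in (.15,.3,.45,.6,.7,.8,.9):
    P=press(-31,-115*np.cos(.45-q),z0+115*(np.sin(.45-q)-np.sin(.45)))
    move_l(list(P),max_speed=40); s=read_state(); print(q,s["eef_pos"],s["force"],s["clock"])
im=save("side","h.png");t=save("top","h2.png")
a=cv2.resize(cv2.cvtColor(im,cv2.COLOR_RGB2BGR)[120:250,245:345],None,fx=4,fy=4)
b=cv2.resize(cv2.cvtColor(t,cv2.COLOR_RGB2BGR)[170:300,255:355],None,fx=4,fy=4)
cv2.imwrite("pics/h3.png",np.hstack([a,b]))
```

```text
True
139.71295344810068 [0.75 0.19 3.52] 19.1167
0.15 [ 434.25 -122.36  124.36] [-0.63 -2.6   4.23] 19.6833
0.3 [ 434.53 -125.92  107.38] [ 0.86 -1.51  3.49] 20.2667
0.45 [ 434.68 -127.4    90.41] [ 0.42 -2.42  5.84] 20.85
0.6 [ 434.51 -125.97   73.06] [-0.12 -2.52  4.1 ] 21.4333
0.7 [ 434.46 -123.94   62.  ] [ 0.06 -3.07  7.26] 21.8667
0.8 [ 433.9  -120.3    50.89] [ 0.35 -1.92  5.09] 22.3
0.9 [ 433.7  -116.18   40.52] [ 0.52 -4.14  6.9 ] 22.7333
```

View pics/h3.png

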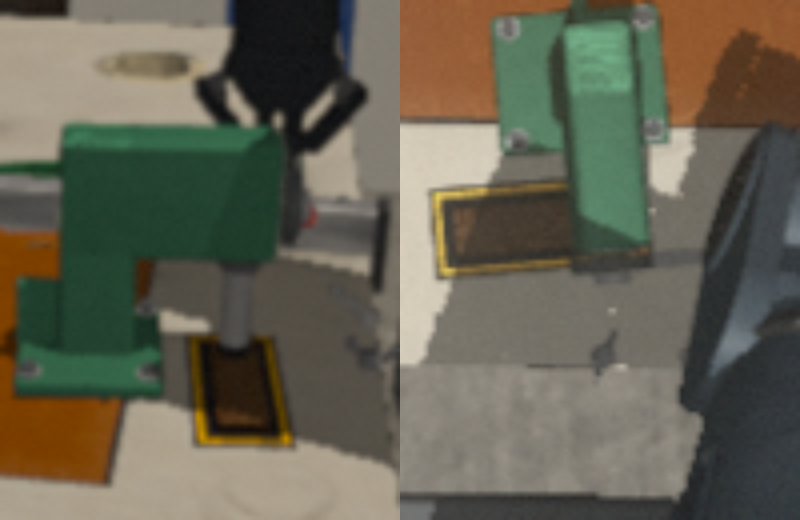

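The pad is down on the slip at side view (304,207), the slip is still centred, and the force has followed the click profile up to about 8 N at 0.90. I'll check it holds steady, then hand in.

Run:
```python
from h import *
np.set_printoptions(precision=2,suppress=True)
for q in(.8,.85,.9,.95): print(q,proj("side",press(-63,-115*np.cos(.45-q),118+115*np.sin(.45-q))))
im=cv2.imread("pics/h.png");m=cv2.inRange(cv2.cvtColor(im,cv2.COLOR_BGR2HSV)[165:182,312:330],(0,90,60),(10,255,255))
ys,xs=np.nonzero(m);print("red px",xs.min()+312,xs.max()+312,ys.min()+165,ys.max()+165) if len(xs) else print("none")
sleep(0.4);s=read_state();print(s["force"],s["eef_pos"])
```

```text
0.8 [323.64 169.81]
0.85 [323.58 171.75]
0.9 [323.53 173.69]
0.95 [323.5  175.62]
red px 321 323 173 176
[-0.93 -4.51  7.52] [ 433.68 -116.23   40.63]
```

The visible end of the red handle spans rows 173–176, which fits a lever angle of about 0.90–0.93. The force is steady at about 8.8 N.

```bash
python3 -c "
from station import *
print(job_done())"
```

```text
the job is handed in; nothing more can be done
None
```

I handed the job in with the slip centred and flat in the yellow outline, the pad down on it, and the arm holding the lever at about 0.9 rad with a steady push of about 8.8 N. The simulator returned no pass/fail verdict, and I did not re-measure the beech block and pencil, though the arm never went near them.

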